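# Unbar the goods rack and stack the stores on the mat

### The arm

A 7-joint arm with a two-finger parallel gripper is mounted at the origin on a cart in front of the work surface, level with it; the furniture and walls round the work are solid. World frame = base frame: x ahead of the robot, y to its left, z up, the work surface at z = 0. Lengths are in mm, angles in rad, forces in N, time in s.
With the tool pointing down it reaches from about 400 to 875 mm from the base axis. Payload 4.4 kg.
Tool frame: the origin (TCP) lies at the very end of the fingers, on their centre line; the grasp point (between the pads) lies bot.pinch_z behind it (bot.pinch_z is the distance from the TCP to the grasp point, in mm); z points along the fingers, y is the line along which they close (so a half turn about z gives the same grasp; the last joint's range is limited). The gripper opens to 85 mm and grips with 20 to 120 N. Pads are 22 mm wide; open, the fingers measure 114 mm over their backs; the gripper's body (76 mm by 85 mm) begins 54 mm behind the grasp point. The pads swing forward as they close: fully open they stand 13 mm farther back than shut.
Start: joints at [-1.233, 0.628, 0.038, 1.517, -0.027, 0.996, -0.02], TCP at [255.373, 597.748, 231.313] pointing down, gripper open.
Joint ranges: [-3.06, 3.06], [-0.37, 2.12], [-1.25, 1.32], [0.18, 2.47], [-1.1, 4.24], [0.23, 1.98], [-2.94, 2.94]. Speed limits (rad/s): [2.57, 2.57, 3.14, 3.14, 3.14, 3.14, 3.14].

### API

Orientations are given as a 3x3 rotation matrix whose columns are the frame's x, y, z axes.
In Python, from plant import bot gives the robot as it stands.
- The arm moves only by the tool send_rows, never from a script. Its argument "motion" is a list of rows, each an object with "linear": the shift along the tool's x, y, z in units of 60 cm (1.0 is 60 cm), a list of three; "spin": the turn about the tool's z in units of 180 degrees (1.0 is 180 degrees). A call has 1 to 20 rows; each row is the pose to reach, as a shift and turn from the pose commanded when the call began, along the tool's axes at that moment, turning the shorter way round; what a row does not reach only later rows make up. A row lasts 1/8 s, in which the tool goes at most 62.5 mm and 10.7 degrees, less where a joint would pass 70% of its speed; a pose out of reach is approached as far as the arm can. A call with a number of a shift or a turn outside -1 to 1 is refused whole. A call with a gripper value outside its range is refused whole. "hand" is the opening, from 0 (shut) to 1 (fully open), set as the call begins (left out, the last holds). The fingers move at their own pace and stop on an object; "grip_force" is the grip in N (left out, the last holds). Time passes only in rows, so rows that repeat a pose let the fingers close. It gives the time, the measured TCP pose, the force, the opening and the grip force at its end, in the units of the state.
- bot.get_obs(): the state, without advancing time (a new reading comes with each control period).
- bot.get_image(name): name is "scene" or "top" or "wrist"; returns the picture (400x640x3 uint8, red, green, blue); there is no depth.
- bot.get_calibration(name): a dict with "fovy" (degrees; the focal length in pixels is half the picture's height over the tangent of half this angle, whatever the lens; pixels are square), "cx", "cy" (the principal point, pixels), "position" and "attitude" of the camera in the world; the wrist camera has in their place "tool_from_camera" (4x4, takes a point from camera to tool coordinates, whose origin is the TCP and whose axes are the flange's). Camera axes: x right, y up, looking along -z (the intrinsics and any distortion apply to the point x, -y, -z); pixel columns grow to the right and rows downward; lengths in mm; the calibration is good to about 2 mm. A picture is of the moment at which its call begins: read the wrist's pose just before it. get_calibration takes no time and is no camera call.
- bot.hand_in(): hands the job in; it is judged then, once.
The state is a dict: "t": time; "joint_positions": joint angles; "joint_vel": joint speeds; "effort": joint torques, N m; "ee_pos": TCP position; "eef_rot": TCP orientation; "contact_force": force on the tool from outside, world axes, zero at the start; "moment": the same for the moment, N m; "gripper_width": finger opening in mm; "finger_force": force on a finger pad.
Only numpy, scipy, OpenCV 4.12 (cv2) and the standard library are available. Lean on these libraries where they do the work, as an engineer would, in place of code of your own. Each camera call takes 0.05 s, during which the arm holds its last target. There are 200 camera calls.

### The job

Lift the wooden retaining bar up out of its two brackets on the goods rack and lay it, grip upwards, in the two notches of the low bar rest. Then, one at a time, build an upright stack in the middle of the round cork mat, ready for a narrow cupboard shelf: the flat oblong tin at the bottom, then the carton standing upright, centred on it and squared up with it (long side along long side), and the round tin upright and centred on top. Leave the mug, the pepper mill and the matchbox where they stand, and let go of everything at the end.

Things in the scene. Friction and masses are not known exactly. Their poses are not given: they have to be found in the camera images.
- rack: Low pale-wood goods rack, fixed, 170 x 352 mm, long along y. Origin: centre of underside, on the worktop. Floor 8 mm thick; rails at x +-81 mm, 16 mm high. End posts at y +-170, 12 thick, 50 wide, each with an open-topped bracket slot 20 wide: slot floor 88 mm up, prongs to 108. The goods stand on the floor at y about -102, 0 and 102 in any order, 5 mm or more below the bar.
- bar: Darker wooden retaining bar, loose, about 120 g: square rod 14 x 360 x 14 mm along its y, with a raised grip on top at the middle, 14 mm thick (x), 60 mm long (y), its top 40 mm above the bar's underside. Origin: centre of the rod's underside; z up. At the start it lies in the rack's brackets, parallel to the rack's y, above the goods.
- bar_rest: Low pale-wood rest, fixed on the worktop, about 50 x 200 x 43 mm, long along y. Origin: centre of underside; z up. Notches at y +-80 mm, each 14 mm long (y), floor 22 mm above the worktop, about 26 mm wide there, flaring to about 44 at the top. The bar lies in both, along the rest's y (either way round), and projects at both ends.
- cork_mat: Round cork mat, 140 mm across, 8 mm thick, fixed on the worktop. Origin: centre of its underside. (Room: wall cabinets overhang the back of the worktop from 0.46 m up, with door handles in front; between the places move straight along the worktop, not in an outward swing.)
- flat_tin: Flat oblong food tin with rounded ends, 63 x 105 x 26 mm (x, y, z), about 150 g. Origin: centre of its underside; z up. In the rack its length lies about along the rack's y; grip it across its x.
- carton: Upright cardboard tea carton, 53 x 77 mm (x, y) and 67 mm high, about 85 g, standing with its long side about along the rack's y. Origin: centre of its underside; z up. Grip it across its x.
- round_tin: Round tin, 57 mm across, 72 mm high, about 180 g, standing in the rack. Origin: centre of its underside; z up. (The wider, lower round tin, 76 mm across and 58 mm high, on the worktop is not meant.)
- mug: Bystander: two-tone mug, 82 mm across, 97 mm high, with a handle, loose, behind the rack. Origin: centre of its extent with the handle, underside.
- mill: Bystander: turned wooden pepper mill, 58 mm across, 150 mm high, loose, at the right, far corner of the work. Origin: centre of its underside.
- matchbox: Bystander: matchbox, 36 x 53 x 17 mm, loose, near the front edge at the left. Origin: centre of its underside.
Mind the look-alikes: they are no part of the job. There is more than one size of the carton; the job needs the larger.

How it is judged (in metres and radians):
On the way, in this order (a step that is already met when the one before it is completed fails the run):
1. the bar lies in both notches of the bar rest (x of bar in the frame of bar_rest between -0.01 and 0.01 m and y of bar in the frame of bar_rest between -0.03 and 0.03 m and z of bar in the frame of bar_rest between 0.018 and 0.027 m and angle between the y axis of bar and the y axis of bar_rest, either way round below 0.1 rad and angle between bar's own z axis and vertical below 0.15 rad), for 0.2 s.
2. the flat tin lies in the middle of the cork mat (horizontal distance between flat_tin and cork_mat below 0.015 m and z of flat_tin in the frame of cork_mat between 0.004 and 0.012 m and angle between flat_tin's own z axis and vertical below 0.08 rad), for 0.2 s.
3. the carton stands centred and square on the flat tin (all of step 2 and horizontal distance between carton and flat_tin below 0.012 m and z of carton in the frame of flat_tin between 0.022 and 0.03 m and angle between carton's own z axis and vertical below 0.08 rad and angle between the y axis of carton and the y axis of flat_tin, either way round below 0.2 rad), for 0.2 s.
At the end, for the whole second after the job is handed in: Bar at rest in both notches, grip up, centred along the rest within 30 mm. Upright stack at rest (tilt under 0.08 rad): flat tin within 15 mm of the mat's centre, carton within 12 mm of the tin's centre and 0.2 rad of its direction, round tin within 12 mm of the carton's centre (all of step 1 and all of step 3 and horizontal distance between round_tin and carton below 0.012 m and z of round_tin in the frame of carton between 0.063 and 0.072 m and angle between round_tin's own z axis and vertical below 0.08 rad and linear speed of each of bar, flat_tin, carton, round_tin below 0.02 m/s); the robot touches nothing.
It fails at once if the mug is pushed more than 30 mm or tipped (distance of mug from where it was at the start of the episode above 0.03 m or angle between mug's own z axis and vertical above 0.5 rad).
It fails at once if the pepper mill is pushed more than 30 mm or tipped (distance of mill from where it was at the start of the episode above 0.03 m or angle between mill's own z axis and vertical above 0.5 rad).
It fails at once if the matchbox is pushed more than 30 mm or tipped (distance of matchbox from where it was at the start of the episode above 0.03 m or angle between matchbox's own z axis and vertical above 0.5 rad).
It also fails if it takes over 136 s, if anything falls off the work surface, if the arm or the gripper's body presses on something with over 40 N, if the wrist force passes 120 N, or if a joint passes its speed limit or range.

## Working session

There is one attempt and no reset: what is moved stays moved. The work goes in short steps, Python scripts to look and compute and a tool call to move; the robot and the scene stay as the last step left them, time stands still between calls to the robot, and variables do not carry over. Pictures are saved under pics/ and viewed, at most 17 in all, crops included, and the job is handed in when it is done.

Besides the shell and the picture viewer there is one more tool, called after ">>>" as name(argument=value, ...) on one line, values as JSON. send_rows: Moves the arm, as the interface text tells. Its arguments: {"type":"object","properties":{"motion":{"type":"array"},"hand":{"type":"number"},"grip_force":{"type":"number"}},"required":["motion"]}

```bash
mkdir -p pics; ls; python3 - <<'E'
from plant import bot
import cv2,numpy as np
np.set_printoptions(precision=4,suppress=True)
o=bot.get_obs(); print(o['t'],o['ee_pos'],o['eef_rot'],o['gripper_width'],bot.pinch_z)
for n in('scene','top','wrist'):
    print(n,bot.get_calibration(n)); cv2.imwrite(f'pics/{n}0.png',bot.get_image(n)[:,:,::-1])
E
```

```text
pics
0.0 [255.0898 597.1727 230.3929] [[-0.9196  0.3929 -0.0008]
 [ 0.3929  0.9196 -0.0017]
 [ 0.     -0.0019 -1.    ]] 85.23150632144305 18.700000000000003
scene {'fovy': 50.53131690677161, 'cx': 320.7356646213629, 'cy': 198.44183354679097, 'position': array([  19.6139, -941.7143,  905.9613]), 'attitude': array([[ 0.876 ,  0.3053, -0.3735],
       [-0.482 ,  0.5251, -0.7014],
       [-0.018 ,  0.7944,  0.6071]])}
top {'fovy': 44.575758540822754, 'cx': 322.6314385646139, 'cy': 203.96368615309572, 'position': array([ 418.1064,   13.5208, 1361.0116]), 'attitude': array([[-0.0205,  0.9979, -0.0622],
       [-0.9996, -0.0193,  0.0189],
       [ 0.0177,  0.0626,  0.9979]])}
wrist {'fovy': 62.293074009981865, 'cx': 318.8655229976613, 'cy': 203.7418363616357, 'tool_from_camera': array([[  -0.0002,    0.9582,    0.2862,   73.256 ],
       [   1.    ,    0.0003,   -0.0002,   -0.2658],
       [  -0.0002,    0.2862,   -0.9582, -143.4335],
       [   0.    ,    0.    ,    0.    ,    1.    ]])}
```

View pics/scene0.png

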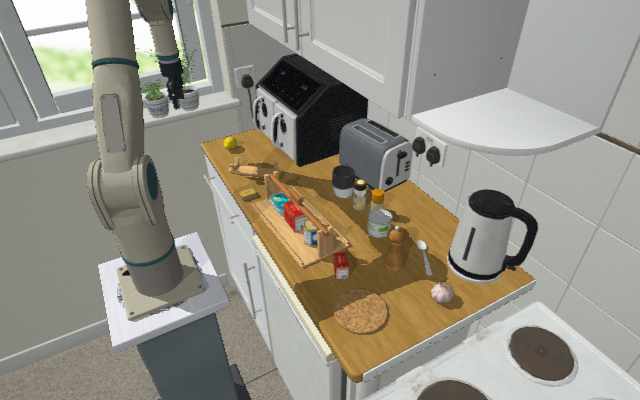

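View pics/top0.png

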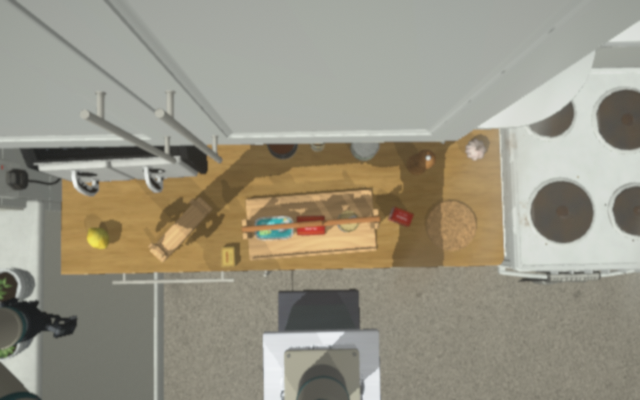

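The scene view shows the arm parked beyond the far left, the rack at (300,225), mat (360,312), mill (396,250) and bar rest (260,172). In the top view the rack is at (312,222) with the bar over teal (270,228), red (312,225) and round (348,222) goods. The mat is at (452,225), the bar rest at (180,228), the small red carton at (402,217) and the matchbox at (230,256).

```bash
cat > h.py <<'E'
from plant import bot
import cv2,numpy as np
np.set_printoptions(precision=3,suppress=True)
def cam(name,obs=None):
    c=bot.get_calibration(name); f=200/np.tan(np.radians(c['fovy']/2))
    if name=='wrist':
        o=obs or bot.get_obs(); T=np.array(c['tool_from_camera']); R=np.array(o['eef_rot'])
        return f,c['cx'],c['cy'],np.array(o['ee_pos'])+R@T[:3,3],R@T[:3,:3]
    return f,c['cx'],c['cy'],np.array(c['position']),np.array(c['attitude'])
def ray(C,p):
    f,cx,cy,P,A=C; return P,A@np.array([(p[0]-cx)/f,-(p[1]-cy)/f,-1.])
def plane(C,p,z):
    P,d=ray(C,p); return P+d*(z-P[2])/d[2]
def tri(obs):  # list of (cam,pixel)
    M=np.zeros((3,3));b=np.zeros(3);L=[]
    for C,p in obs:
        P,d=ray(C,p);d=d/np.linalg.norm(d);Q=np.eye(3)-np.outer(d,d);M+=Q;b+=Q@P;L.append((P,Q))
    x=np.linalg.solve(M,b); return x,max(np.linalg.norm(Q@(x-P)) for P,Q in L)
def proj(C,X):
    f,cx,cy,P,A=C; q=A.T@(np.asarray(X)-P); return np.array([cx-f*q[0]/q[2],cy+f*q[1]/q[2]])
def shot(fn):  # wrist picture with its camera saved
    o=bot.get_obs(); im=bot.get_image('wrist')[:,:,::-1].copy(); cv2.imwrite(f'pics/{fn}.png',im)
    import pickle; pickle.dump(cam('wrist',o),open(f'pics/{fn}.pk','wb')); return im
def load(fn):
    import pickle; return cv2.imread(f'pics/{fn}.png'),pickle.load(open(f'pics/{fn}.pk','rb'))
def mv(target,yaw=None):
    """shift in tool axes /600 and spin for reaching TCP target; yaw = direction of tool y in xy (deg)"""
    o=bot.get_obs();R=np.array(o['eef_rot']);s=R.T@(np.asarray(target,float)-o['ee_pos'])/600
    t=0
    if yaw is not None:
        v=R.T@np.array([np.cos(np.radians(yaw)),np.sin(np.radians(yaw)),0]); t=np.degrees(np.arctan2(-v[0],v[1]))
        t=(t+90)%180-90
    return np.round(s,4),round(t/180,4)
E
python3 - <<'E'
from h import *
C=cam('top')
for n,p,z in [('rackL',(245,223),16),('rackR',(377,222),16),('barL',(243,229),102),('barR',(378,222),102),('mat',(452,225),8),('rest1',(203,205),43),('rest2',(160,250),43),('match',(230,256),17),('teal',(270,228),40),('red',(312,225),75),('rnd',(348,222),80),('mill',(425,160),100),('mug',(283,150),97),('smallcarton',(402,217),50),('lemon',(97,238),30)]:
    print(n,plane(C,p,z)[:2])
E
```

```text
rackL [453.71 202.37]
rackR [ 449.174 -161.123]
barL [436.124 195.583]
barR [ 447.136 -152.546]
mat [ 436.82 -371.16]
rest1 [503.743 310.927]
rest2 [385.351 426.088]
match [364.366 244.057]
teal [438.233 131.847]
red [443.354  18.232]
rnd [449.225 -76.476]
mill [ 606.689 -280.398]
mug [640.041  90.077]
smallcarton [ 460.505 -224.603]
lemon [420.862 599.237]
```

```bash
python3 - <<'E'
from h import *
print(mv([445,250,290],0))
E
```

```text
(array([-0.518, -0.408, -0.098]), np.float64(0.3715))
```

>>> send_rows(motion=[{"linear": [-0.518, -0.408, -0.098], "spin": 0.3715}, {"linear": [-0.518, -0.408, -0.098], "spin": 0.3715}, {"linear": [-0.518, -0.408, -0.098], "spin": 0.3715}, {"linear": [-0.518, -0.408, -0.098], "spin": 0.3715}, {"linear": [-0.518, -0.408, -0.098], "spin": 0.3715}, {"linear": [-0.518, -0.408, -0.098], "spin": 0.3715}, {"linear": [-0.518, -0.408, -0.098], "spin": 0.3715}, {"linear": [-0.518, -0.408, -0.098], "spin": 0.3715}, {"linear": [-0.518, -0.408, -0.098], "spin": 0.3715}, {"linear": [-0.518, -0.408, -0.098], "spin": 0.3715}, {"linear": [-0.518, -0.408, -0.098], "spin": 0.3715}], hand=1)

```text
t: 1.52
ee_pos: [444.3, 251.6, 289.8]
eef_rot: [[-0.002, 1.0, -0.001], [1.0, 0.002, -0.0], [-0.0, -0.001, -1.0]]
contact_force: [-0.1, -0.0, -0.6]
gripper_width: 85.2
finger_force: 0.0
```

```bash
python3 - <<'E'
from h import *
o=bot.get_obs();print(o['t'],o['ee_pos'],o['eef_rot'],o['contact_force'],o['joint_positions'])
shot('w1'); print(mv([445,0,290],0))
E
```

```text
1.525 [444.312 251.625 289.782] [[-0.002  1.    -0.001]
 [ 1.     0.002 -0.   ]
 [-0.    -0.001 -1.   ]] [-0.062 -0.021 -0.597] [-0.858  0.382  0.403  1.83  -0.179  0.965 -0.376]
(array([-0.419,  0.   , -0.   ]), np.float64(0.0006))
```

View pics/w1.png

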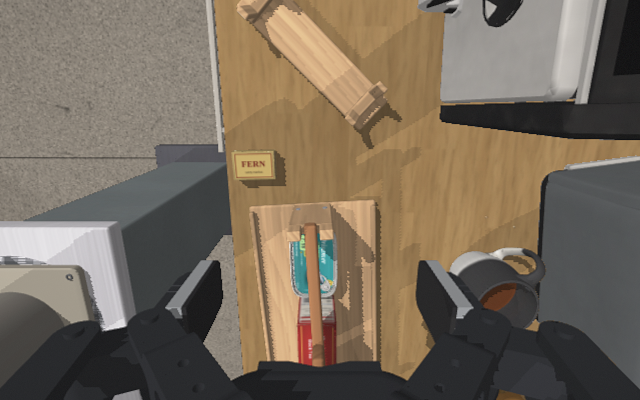

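The wrist view shows the bar rest with raised ends at (265,10) and (367,105), the matchbox (253,165), the teal tin (314,265) and the red carton (317,335) under the bar, and the mug at (500,285). Next I move over the rack, then over the mat.

>>> send_rows(motion=[{"linear": [-0.3, 0, 0], "spin": 0}, {"linear": [-0.3, 0, 0], "spin": 0}, {"linear": [-0.3, 0, 0], "spin": 0}, {"linear": [-0.3, 0, 0], "spin": 0}, {"linear": [-0.3, 0, 0], "spin": 0}, {"linear": [-0.3, 0, 0], "spin": 0}])

```text
t: 2.33
ee_pos: [445.0, 72.2, 289.9]
eef_rot: [[-0.003, 1.0, -0.0], [1.0, 0.003, 0.0], [0.0, -0.0, -1.0]]
contact_force: [-0.2, 0.2, -0.1]
gripper_width: 85.4
finger_force: 0.0
```

```bash
python3 - <<'E'
from h import *
shot('w2')
E
```

>>> send_rows(motion=[{"linear": [-0.45, 0, 0], "spin": 0}, {"linear": [-0.45, 0, 0], "spin": 0}, {"linear": [-0.45, 0, 0], "spin": 0}, {"linear": [-0.45, 0, 0], "spin": 0}, {"linear": [-0.45, 0, 0], "spin": 0}, {"linear": [-0.45, 0, 0], "spin": 0}, {"linear": [-0.45, 0, 0], "spin": 0}])

```text
t: 3.25
ee_pos: [445.3, -197.4, 289.7]
eef_rot: [[-0.003, 1.0, -0.001], [1.0, 0.003, 0.001], [0.001, -0.001, -1.0]]
contact_force: [-0.1, 0.3, 0.6]
gripper_width: 85.4
finger_force: 0.0
```

```bash
python3 - <<'E'
from h import *
o=bot.get_obs();print(o['t'],o['ee_pos'],o['joint_positions'])
b=shot('w3');a=load('w2')[0]
cv2.imwrite('pics/w23.png',np.hstack([a[:,180:500],b[:,180:500]]))
E
```

```text
3.25 [ 445.334 -197.354  289.732] [-0.026  0.361  0.53   1.889 -0.222  0.951  0.609]
```

View pics/w23.png

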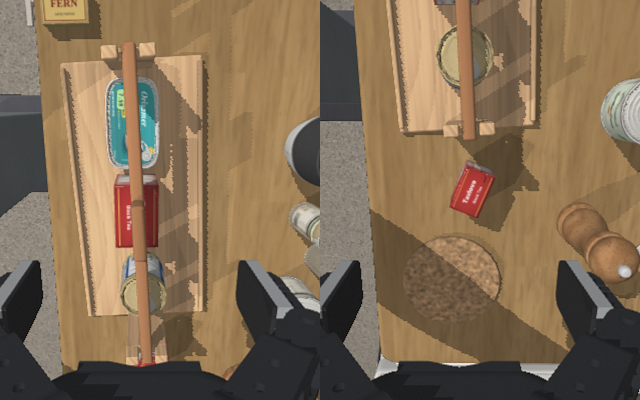

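The left half (w2) shows the bar from (308,43) down past (327,365), with the teal flat tin (313,122), red carton (317,210) and round tin (322,295) beneath. The right half (w3) shows the bar end (330,138), round tin (326,55), small carton (333,190), mat (312,278) and mill (460,240).

Two red cartons could be meant: w2 (317,210) in the rack and w3 (333,190) on the worktop. The rack one looks larger and stands where the goods do. Next I measure both, with an enlarged crop.

```bash
python3 - <<'E'
from h import *
a,Ca=load('w1');b,Cb=load('w2');c,Cc=load('w3')
for n,im,p in [('bar',b,(311,100)),('bar',c,(328,90)),('bar',a,(312,240)),('floor',b,(280,250)),('wt',b,(400,100)),('mat',c,(300,280)),('teal',b,(325,100)),('red',b,(330,220)),('rest',a,(318,55)),('restend',a,(365,90))]:
    h=cv2.cvtColor(im,cv2.COLOR_BGR2HSV); print(n,h[p[1]-2:p[1]+3,p[0]-2:p[0]+3].reshape(-1,3).mean(0))
cv2.imwrite('pics/z1.png',np.vstack([np.hstack([cv2.resize(a[0:150,220:420],None,fx=2,fy=2),cv2.resize(b[30:180,260:460],None,fx=2,fy=2)]),np.hstack([cv2.resize(b[150:300,260:460],None,fx=2,fy=2),cv2.resize(c[0:150,230:430],None,fx=2,fy=2)])]))
E
```

```text
bar [ 12.76 129.36 184.12]
bar [ 12.76 128.08 164.88]
bar [ 12.88 128.44 174.12]
floor [ 16.4   94.16 222.72]
wt [ 17.12 116.76 149.4 ]
mat [ 15.28 103.48 116.12]
teal [ 90.48  96.28 127.28]
red [  0.52 168.76 101.92]
rest [ 16.64  93.56 223.8 ]
restend [ 15.12  97.6  189.16]
```

View pics/z1.png

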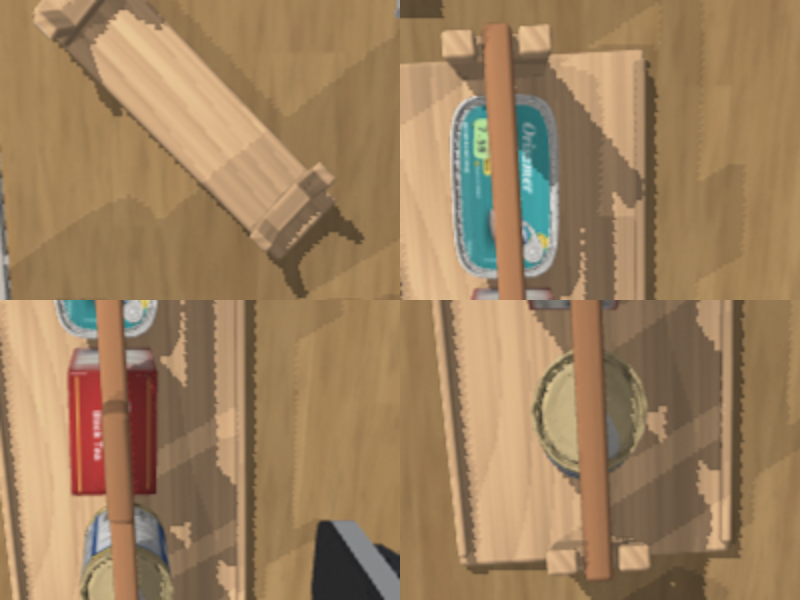

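The crops show the rest with pronged end blocks at w1 (380,89) and (352,119), the bar in its brackets, and the grip spanning rows 200 to 261 in w2. The rack carton is the tall "Black Tea" one.

```bash
python3 - <<'E'
from h import *
ims={k:load(k) for k in('w1','w2','w3')}
def barmask(im):
    h=cv2.cvtColor(im,cv2.COLOR_BGR2HSV); m=cv2.inRange(h,(10,118,110),(14,160,255)); m[:,:280]=0;m[:,350:]=0; return cv2.morphologyEx(m,cv2.MORPH_OPEN,np.ones((3,3)))
for k,rows in (('w1',range(215,350,15)),('w2',range(40,360,15)),('w3',range(0,142,10))):
    im,C=ims[k]; m=barmask(im); n,l,s,ct=cv2.connectedComponentsWithStats(m); i=1+s[1:,4].argmax(); m=l==i
    print(k,'rows',s[i]); 
    for r in rows:
        c=np.where(m[r])[0]
        if len(c): 
            p=plane(C,((c[0]+c[-1])/2,r),102); print(r,c[0],c[-1],p[:2],end='; ')
    print()
# bar +y end, bar top
C1,C2,C3=[ims[k][1] for k in('w1','w2','w3')]
print('endtop',tri([(C1,(308.5,223)),(C2,(308.5,42.5))]))
for p in [(317.5,201),(320,261)]: print('grip',plane(C2,p,128))
print('bracket prongs',[plane(C2,p,108) for p in((282.5+6,51),(327,50))],[plane(C3,p,108) for p in((310.5,131),(346.5,128.5))])
# mat
h=cv2.cvtColor(ims['w3'][0],cv2.COLOR_BGR2HSV)
# red carton top corners in w2, z=75
for p in [(294,188),(337,187),(296,247),(338,247)]: print('carton',plane(C2,p,75))
for p in [(640-320,0)]: pass
for p in [(471-140,160),(495-140,170),(477-140,217),(449-140,207)]: print('small',plane(C3,p,50))
E
```

```text
w1 rows [ 304  223   19  143 1503]
230 304 315 [433.769 196.135]; 245 306 316 [435.293 178.738]; 260 307 317 [436.311 160.843]; 275 308 318 [437.357 142.429]; 290 309 319 [438.435 123.475]; 305 310 320 [439.545 103.955]; 320 311 321 [440.688  83.844]; 335 312 321 [441.274  63.113]; 
w2 rows [ 301   41   31  322 3838]
55 302 314 [434.082 189.161]; 70 302 315 [434.463 176.29 ]; 85 304 316 [435.797 163.107]; 100 305 317 [436.687 149.596]; 115 306 318 [437.598 135.747]; 130 307 319 [438.533 121.546]; 145 308 319 [438.996 106.98 ]; 160 309 320 [439.973  92.035]; 175 310 321 [440.976  76.697]; 190 310 322 [441.49   60.947]; 205 311 321 [441.494  44.769]; 220 312 323 [443.09   28.152]; 235 312 324 [443.655  11.068]; 250 314 325 [445.326  -6.494]; 265 316 326 [447.045 -24.559]; 280 317 327 [448.253 -43.15 ]; 295 318 327 [448.927 -62.291]; 310 319 328 [450.199 -82.003]; 325 319 329 [ 450.923 -102.316]; 340 320 330 [ 452.265 -123.253]; 355 322 331 [ 454.254 -144.845]; 
w3 rows [ 316    0   19  141 1862]
0 316 329 [447.486 -35.562]; 10 316 329 [447.531 -43.405]; 20 316 329 [447.576 -51.369]; 30
[... 254 characters left out ...]
33 [ 452.832 -128.977]; 120 322 334 [ 453.411 -138.321]; 130 322 334 [ 453.51  -147.823]; 140 324 327 [ 451.141 -157.494]; 
endtop (array([433.414, 201.048,  93.627]), np.float64(0.9431268954820675))
grip [443.17   56.657 128.   ]
grip [445.809  -6.767 128.   ]
bracket prongs [array([416.703, 191.636, 108.   ]), array([451.421, 192.555, 108.   ])] [array([ 436.521, -148.39 ,  108.   ]), array([ 471.106, -145.947,  108.   ])]
carton [416.725  56.318  75.   ]
carton [464.624  57.606  75.   ]
carton [417.74  -15.086  75.   ]
carton [467.137 -14.931  75.   ]
small [ 458.699 -185.572   50.   ]
small [ 486.991 -197.264   50.   ]
small [ 466.944 -255.513   50.   ]
small [ 432.782 -242.819   50.   ]
```

>>> send_rows(motion=[{"linear": [-0.18, 0, 0]}, {"linear": [-0.18, 0, 0]}, {"linear": [-0.18, 0, 0]}, {"linear": [-0.18, 0, 0]}])

```text
invalid input at $.motion[0]: expected keys linear, spin
```

```bash
python3 - <<'E'
from h import *
shot('w4'); o=bot.get_obs(); print(o['ee_pos'],o['joint_positions'],mv([450,424,290],0))
E
```

```text
[ 445.377 -197.367  289.911] [-0.026  0.361  0.53   1.889 -0.222  0.95   0.61 ] (array([1.036, 0.011, 0.001]), np.float64(0.0011))
```

>>> send_rows(motion=[{"linear": [-0.18, 0, 0], "spin": 0}, {"linear": [-0.18, 0, 0], "spin": 0}, {"linear": [-0.18, 0, 0], "spin": 0}, {"linear": [-0.18, 0, 0], "spin": 0}])

```text
t: 3.85
ee_pos: [445.4, -305.8, 289.8]
eef_rot: [[-0.002, 1.0, -0.0], [1.0, 0.002, 0.002], [0.002, -0.0, -1.0]]
contact_force: [0.1, -0.0, -0.7]
gripper_width: 85.2
finger_force: 0.0
```

```bash
python3 - <<'E'
from h import *
shot('w5'); o=bot.get_obs(); print(o['ee_pos'],o['joint_positions'])
E
```

```text
[ 445.531 -305.364  289.845] [ 0.191  0.447  0.53   1.758 -0.263  1.009  0.823]
```

>>> send_rows(motion=[{"linear": [1, 0.01, 0], "spin": 0}, {"linear": [1, 0.01, 0], "spin": 0}, {"linear": [1, 0.01, 0], "spin": 0}, {"linear": [1, 0.01, 0], "spin": 0}, {"linear": [1, 0.01, 0], "spin": 0}, {"linear": [1, 0.01, 0], "spin": 0}, {"linear": [1, 0.01, 0], "spin": 0}, {"linear": [1, 0.01, 0], "spin": 0}, {"linear": [1, 0.01, 0], "spin": 0}, {"linear": [1, 0.01, 0], "spin": 0}, {"linear": [1, 0.01, 0], "spin": 0}])

```text
t: 5.28
ee_pos: [448.4, 297.8, 289.6]
eef_rot: [[-0.009, 1.0, -0.001], [1.0, 0.009, 0.001], [0.001, -0.001, -1.0]]
contact_force: [0.4, -0.7, -0.5]
gripper_width: 85.4
finger_force: 0.0
```

```bash
python3 - <<'E'
from h import *
shot('w6'); o=bot.get_obs(); print(o['t'],o['ee_pos'],o['joint_positions'])
E
```

```text
5.325 [449.1   294.853 289.782] [-0.915  0.425  0.411  1.763 -0.198  0.995 -0.422]
```

>>> send_rows(motion=[{"linear": [0.2, 0, 0], "spin": 0}, {"linear": [0.2, 0, 0], "spin": 0}, {"linear": [0.2, 0, 0], "spin": 0}, {"linear": [0.2, 0, 0], "spin": 0}])

```text
t: 5.82
ee_pos: [450.9, 410.8, 290.0]
eef_rot: [[0.001, 1.0, -0.0], [1.0, -0.001, -0.002], [-0.002, -0.0, -1.0]]
contact_force: [-0.2, -0.3, -0.0]
gripper_width: 85.4
finger_force: 0.0
```

```bash
python3 - <<'E'
from h import *
b=shot('w7'); o=bot.get_obs(); print(o['t'],o['ee_pos'],o['joint_positions'])
a=load('w6')[0]
c1,c2=[cam_im[1] for cam_im in (load('w6'),load('w7'))]
for C in(c1,c2): print(proj(C,[444,368,30]))
def crop(C,im):
    u,v=proj(C,[444,368,30]).astype(int);u=int(np.clip(u,100,540));v=int(np.clip(v,100,300));print(u-100,v-100);return cv2.resize(im[v-100:v+100,u-100:u+100],None,fx=2,fy=2,interpolation=cv2.INTER_CUBIC)
cv2.imwrite('pics/z2.png',np.hstack([crop(c1,a),crop(c2,b)]))
E
```

```text
5.875 [451.365 410.214 290.287] [-1.026  0.538  0.393  1.566 -0.223  1.083 -0.58 ]
[316.408 107.478]
[313.919 199.633]
216 7
213 99
```

View pics/z2.png

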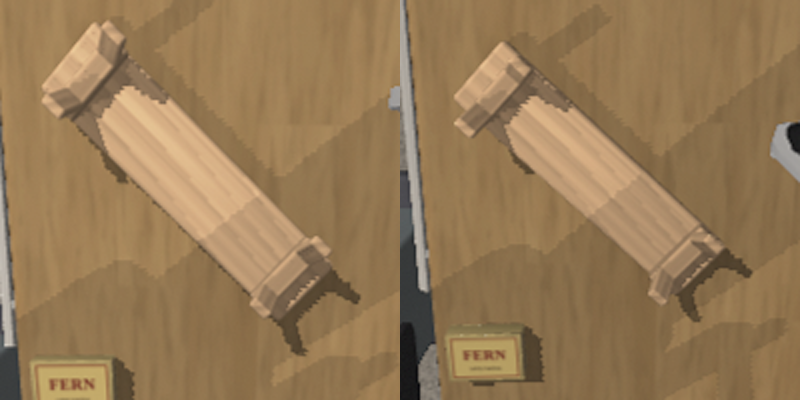

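Left half (w6, offset (216,7), 2x): rest prongs at about (112,30), (50,105), (322,245) and (262,303). Right half (w7, offset (213,99)): prongs at about (117,55), (60,125), (312,240) and (257,297).

```bash
python3 - <<'E'
from h import *
(a,A),(b,B)=load('w6'),load('w7')
pa=[(112,30),(50,105),(322,245),(262,303)]; pb=[(117,55),(60,125),(312,240),(257,297)]
P=[]
for p,q in zip(pa,pb):
    p=(216+p[0]/2,7+p[1]/2);q=(213+q[0]/2,99+q[1]/2)
    print(tri([(A,p),(B,q)]),plane(B,q,43)[:2]); P.append(plane(B,q,43))
P=np.array(P);e1=(P[0]+P[1])/2;e2=(P[2]+P[3])/2;print('mid',(e1+e2)/2,'len',np.linalg.norm(e1-e2),'ang',np.degrees(np.arctan2(*(e1-e2)[1::-1])))
# full outline mask of rest (pale wood) by floor hue/value
for k in('w6','w7'):
    im,C=load(k);h=cv2.cvtColor(im,cv2.COLOR_BGR2HSV);m=cv2.inRange(h,(10,60,165),(20,112,255))
    u,v=proj(C,[444,368,30]).astype(int);w=np.zeros_like(m);cv2.circle(w,(u,v),110,255,-1);m&=w
    m=cv2.morphologyEx(m,cv2.MORPH_OPEN,np.ones((3,3)));n,l,s,ct=cv2.connectedComponentsWithStats(m);i=1+s[1:,4].argmax()
    ys,xs=np.where(l==i);r=cv2.minAreaRect(np.c_[xs,ys].astype(np.float32));bx=cv2.boxPoints(r)
    Q=np.array([plane(C,p,35) for p in bx]);print(k,r,Q[:,:2].tolist(),Q.mean(0),[np.linalg.norm(Q[i]-Q[i-1]) for i in range(4)])
    d=[Q[i]-Q[i-1] for i in range(4)];d=max(d,key=np.linalg.norm);print(np.degrees(np.arctan2(d[1],d[0])))
# mat
for k in('w3','w5'):
    im,C=load(k);h=cv2.cvtColor(im,cv2.COLOR_BGR2HSV)
    u,v=proj(C,[437,-371,8]).astype(int);print('mat expected',u,v)
    cv2.imwrite(f'pics/m_{k}.png',im[max(v-90,0):v+90,u-110:u+110])
E
```

```text
(array([393.838, 458.251,  25.469]), np.float64(0.4130313464480986)) [395.886 459.364]
(array([359.935, 418.116,  38.338]), np.float64(0.6513254835464556)) [360.347 418.893]
(array([514.685, 343.891,  35.783]), np.float64(0.6637797253111247)) [512.865 346.498]
(array([479.216, 311.983,  52.343]), np.float64(0.6607560964201324)) [479.236 307.821]
mid [437.083 383.144  43.   ] len 162.62090694501182 ang 136.48629032104927
w6 ((318.70306396484375, 101.57540893554688), (130.41012573242188, 43.064857482910156), 43.99491500854492) [[376.9123610348694, 405.90178801485644], [411.08033136346336, 437.8500304396239], [519.8215932453339, 341.68333460121045], [485.92671673826686, 304.64889157456963]] [448.435 372.521  35.   ] [np.float64(148.7826562035183), np.float64(46.77756289512515), np.float64(145.16437381168797), np.float64(50.20371125447631)]
137.1139623427719
w7 ((311.3315124511719, 187.79837036132812), (104.73014831542969, 36.570068359375), 41.987213134765625) [[378.980722815089, 411.59547180605506], [409.7406930855723, 444.15540523786103], [505.35911468406846, 356.7485659193107], [475.0276464105715, 319.826263191433]] [442.277 383.081  35.   ] [np.float64(132.84050279154502), np.float64(44.792019781704994), np.float64(129.54859361894532), np.float64(47.7834114139541)]
136.30474759368607
mat expected 313 283
mat expected 313 211
```

```bash
python3 - <<'E'
from h import *
(a,A)=load('w3');
X=[plane(A,p,8) for p in((264,279),(360,279),(312,236),(312,322))];print('mat',X,(X[0]+X[1]+X[2]+X[3])/4)
print(mv([443.3,23.5,170],3.35)); print(mv([443.3,23.5,98],3.35))
E
```

```text
mat [array([ 366.079, -364.317,    8.   ]), array([ 504.13 , -363.865,    8.   ]), array([ 435.343, -297.654,    8.   ]), array([ 434.876, -436.275,    8.   ])] [ 435.107 -365.528    8.   ]
(array([-0.644, -0.012,  0.201]), np.float64(-0.0194))
(array([-0.644, -0.012,  0.321]), np.float64(-0.0194))
```

>>> send_rows(motion=[{"linear": [-0.644, -0.012, 0.1], "spin": -0.0194}, {"linear": [-0.644, -0.012, 0.1], "spin": -0.0194}, {"linear": [-0.644, -0.012, 0.1], "spin": -0.0194}, {"linear": [-0.644, -0.012, 0.1], "spin": -0.0194}, {"linear": [-0.644, -0.012, 0.1], "spin": -0.0194}, {"linear": [-0.644, -0.012, 0.1], "spin": -0.0194}, {"linear": [-0.644, -0.012, 0.1], "spin": -0.0194}, {"linear": [-0.644, -0.012, 0.1], "spin": -0.0194}, {"linear": [-0.644, -0.012, 0.201], "spin": -0.0194}, {"linear": [-0.644, -0.012, 0.201], "spin": -0.0194}, {"linear": [-0.644, -0.012, 0.201], "spin": -0.0194}])

```text
t: 7.25
ee_pos: [444.3, 26.6, 170.7]
eef_rot: [[-0.061, 0.998, 0.001], [0.998, 0.061, 0.0], [0.0, 0.001, -1.0]]
contact_force: [0.9, -0.1, 0.8]
gripper_width: 85.3
finger_force: 0.0
```

```bash
python3 - <<'E'
from h import *
b=shot('w8'); cv2.imwrite('pics/z3.png',b[150:400,150:490])
print(mv([443.3,23.5,98],3.35))
E
```

```text
(array([-0.005, -0.003,  0.122]), np.float64(0.0009))
```

View pics/z3.png

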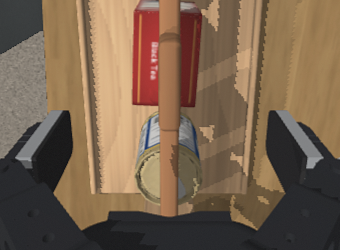

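The crop shows the bar centred between the open fingers (column about 169, fingers at 40 and 300), so I descend and grip.

>>> send_rows(motion=[{"linear": [-0.005, -0.002, 0.06], "spin": 0}, {"linear": [-0.005, -0.002, 0.1], "spin": 0}, {"linear": [-0.005, -0.002, 0.122], "spin": 0}, {"linear": [-0.005, -0.002, 0.122], "spin": 0}])

```text
t: 7.8
ee_pos: [443.2, 23.2, 96.8]
eef_rot: [[-0.061, 0.998, 0.001], [0.998, 0.061, 0.0], [0.0, 0.001, -1.0]]
contact_force: [0.5, -0.1, 0.3]
gripper_width: 85.3
finger_force: 0.0
```

>>> send_rows(motion=[{"linear": [0, 0, 0], "spin": 0}, {"linear": [0, 0, 0], "spin": 0}, {"linear": [0, 0, 0], "spin": 0}, {"linear": [0, 0, 0], "spin": 0}, {"linear": [0, 0, 0], "spin": 0}, {"linear": [0, 0, 0], "spin": 0}], hand=0, grip_force=50)

```text
t: 8.55
ee_pos: [443.0, 23.1, 96.6]
eef_rot: [[-0.061, 0.998, 0.001], [0.998, 0.061, 0.0], [0.0, 0.001, -1.0]]
contact_force: [-0.6, 0.6, 6.3]
gripper_width: 13.1
finger_force: 49.0
```

>>> send_rows(motion=[{"linear": [0, 0, -0.05], "spin": 0}, {"linear": [0, 0, -0.13], "spin": 0}, {"linear": [0, 0, -0.22], "spin": 0}, {"linear": [0, 0, -0.22], "spin": 0}])

```text
t: 9.05
ee_pos: [445.0, 23.1, 231.4]
eef_rot: [[-0.061, 0.998, 0.007], [0.998, 0.061, 0.001], [0.001, 0.007, -1.0]]
contact_force: [0.6, -0.5, -1.4]
gripper_width: 13.5
finger_force: 49.7
```

```bash
python3 - <<'E'
from h import *
o=bot.get_obs();print(o['contact_force'],o['gripper_width'],o['moment'])
print(mv([437,383,228],46.5),mv([437,383,34],46.5))
E
```

```text
[ 0.575 -0.5   -1.424] 13.45135682412951 [ 0.008 -0.012  0.035]
(array([0.6  , 0.023, 0.006]), np.float64(-0.2389)) (array([0.599, 0.021, 0.33 ]), np.float64(-0.2389))
```

>>> send_rows(motion=[{"linear": [0.08, 0.003, 0], "spin": -0.04}, {"linear": [0.16, 0.006, 0], "spin": -0.08}, {"linear": [0.24, 0.009, 0], "spin": -0.12}, {"linear": [0.32, 0.012, 0], "spin": -0.16}, {"linear": [0.4, 0.015, 0], "spin": -0.2}, {"linear": [0.48, 0.018, 0], "spin": -0.2389}, {"linear": [0.55, 0.02, 0], "spin": -0.2389}, {"linear": [0.6, 0.023, 0], "spin": -0.2389}, {"linear": [0.6, 0.023, 0], "spin": -0.2389}, {"linear": [0.6, 0.023, 0.08], "spin": -0.2389}, {"linear": [0.6, 0.023, 0.16], "spin": -0.2389}, {"linear": [0.6, 0.023, 0.22], "spin": -0.2389}, {"linear": [0.6, 0.023, 0.22], "spin": -0.2389}])

```text
t: 10.68
ee_pos: [432.4, 379.9, 93.1]
eef_rot: [[-0.724, 0.689, -0.006], [0.689, 0.724, -0.006], [0.0, -0.009, -1.0]]
contact_force: [-0.7, -1.2, -0.9]
gripper_width: 13.1
finger_force: 49.4
```

```bash
python3 - <<'E'
from h import *
b=shot('w9'); cv2.imwrite('pics/z4.png',b)
print(mv([437,383,40],46.5),mv([437,383,34],46.5))
E
```

```text
(array([-0.002,  0.006,  0.092]), np.float64(-0.0005)) (array([-0.002,  0.006,  0.102]), np.float64(-0.0005))
```

View pics/z4.png

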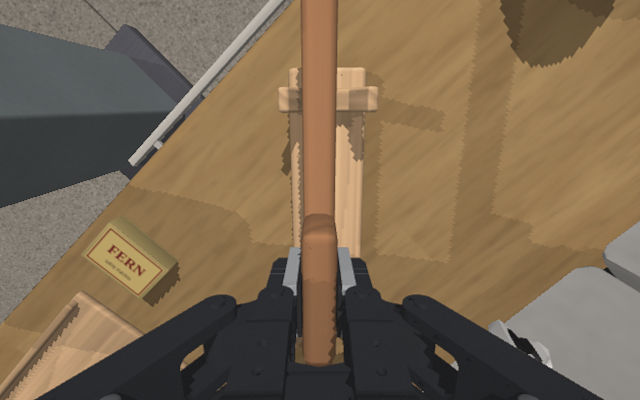

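The view shows the far rest block spanning (279..377, 98), centre 328, with the bar at columns 303 to 335, so the rest lies a little to the right (tool +y).

```bash
python3 - <<'E'
from h import *
im,C=load('w9');o=bot.get_obs();R=np.array(o['eef_rot'])
for z in(40,):
  for p in((279,98),(377,98),(328,98)):
    X=plane(C,p,z);print(X,'tool',R.T@(X-o['ee_pos']))
  for p in((297,140),(363,140),(297,240),(363,240)):
    X=plane(C,p,20);print('body',X,'tool',R.T@(X-o['ee_pos']))
for p in((303,60),(336,60),(303,180),(336,180)):
    X=plane(C,p,99);print('bar tool',R.T@(X-o['ee_pos']))
E
```

```text
[360.62  416.034  40.   ] tool [ 77.05  -25.227  55.229]
[398.842 456.162  40.   ] tool [77.028 30.19  55.005]
[379.755 436.123  40.   ] tool [77.039  2.515 55.117]
body [384.769 404.468  20.   ] tool [ 51.585 -16.876  75.198]
body [414.111 435.336  20.   ] tool [51.613 25.713 75.026]
body [434.336 355.451  20.   ] tool [-18.112 -18.209  75.212]
body [466.317 389.285  20.   ] tool [-17.952  28.347  75.023]
bar tool [89.802 -8.466 -3.841]
bar tool [89.786  4.202 -3.892]
bar tool [42.72  -9.122 -3.833]
bar tool [42.744  4.887 -3.889]
```

>>> send_rows(motion=[{"linear": [-0.003, 0.0075, 0], "spin": 0}, {"linear": [-0.003, 0.0075, 0.04], "spin": 0}, {"linear": [-0.003, 0.0075, 0.075], "spin": 0}, {"linear": [-0.003, 0.0075, 0.09], "spin": 0}, {"linear": [-0.003, 0.0075, 0.1], "spin": 0}, {"linear": [-0.003, 0.0075, 0.102], "spin": 0}, {"linear": [-0.003, 0.0075, 0.102], "spin": 0}])

```text
t: 11.6
ee_pos: [439.4, 385.6, 35.7]
eef_rot: [[-0.725, 0.689, 0.001], [0.689, 0.725, 0.001], [-0.0, 0.001, -1.0]]
contact_force: [0.3, -0.8, -1.1]
gripper_width: 13.4
finger_force: 49.6
```

>>> send_rows(motion=[{"linear": [0, -0.004, 0], "spin": 0}, {"linear": [0, -0.004, 0.004], "spin": 0}, {"linear": [0, -0.004, 0.008], "spin": 0}, {"linear": [0, -0.004, 0.008], "spin": 0}])

```text
t: 12.1
ee_pos: [437.4, 383.6, 30.7]
eef_rot: [[-0.725, 0.689, -0.0], [0.689, 0.725, 0.0], [0.0, 0.0, -1.0]]
contact_force: [-0.5, -1.1, 4.1]
gripper_width: 13.2
finger_force: 50.2
```

>>> send_rows(motion=[{"linear": [0, 0, 0], "spin": 0}, {"linear": [0, 0, 0], "spin": 0}, {"linear": [0, 0, 0], "spin": 0}, {"linear": [0, 0, -0.05], "spin": 0}, {"linear": [0, 0, -0.15], "spin": 0}, {"linear": [0, 0, -0.25], "spin": 0}, {"linear": [0, 0, -0.35], "spin": 0}, {"linear": [0, 0, -0.4], "spin": 0}, {"linear": [0, 0, -0.4], "spin": 0}], hand=1)

```text
t: 13.22
ee_pos: [438.6, 384.5, 273.0]
eef_rot: [[-0.725, 0.689, 0.004], [0.689, 0.725, 0.004], [-0.0, 0.006, -1.0]]
contact_force: [-0.1, -0.3, -0.5]
gripper_width: 85.5
finger_force: 0.0
```

```bash
python3 - <<'E'
from h import *
b=shot('w10'); o=bot.get_obs();print(o['ee_pos'],o['contact_force'])
print(mv([440,140,290],3))
E
```

```text
[437.535 383.677 270.963] [ 0.15   0.309 -1.186]
(array([-0.283, -0.292, -0.032]), np.float64(0.2416))
```

View pics/w10.png

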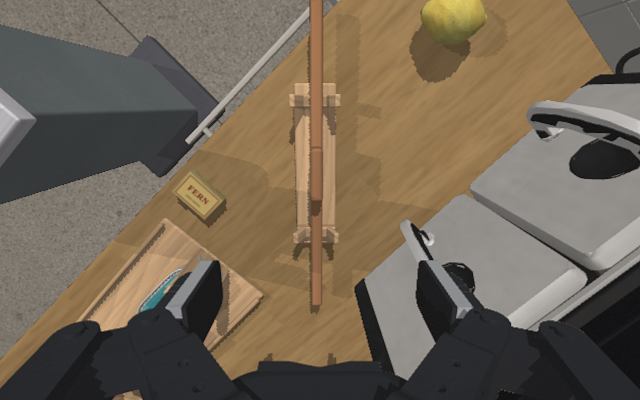

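The bar lies in both notches with its grip up; the prong pairs span (290..340) at rows 97 and 235, with the bar at column 316. Next I look at the goods without the bar in the way.

>>> send_rows(motion=[{"linear": [-0.283, -0.292, -0.032], "spin": 0.2416}, {"linear": [-0.283, -0.292, -0.032], "spin": 0.2416}, {"linear": [-0.283, -0.292, -0.032], "spin": 0.2416}, {"linear": [-0.283, -0.292, -0.032], "spin": 0.2416}, {"linear": [-0.283, -0.292, -0.032], "spin": 0.2416}, {"linear": [-0.283, -0.292, -0.032], "spin": 0.2416}, {"linear": [-0.283, -0.292, -0.032], "spin": 0.2416}, {"linear": [-0.283, -0.292, -0.032], "spin": 0.2416}])

```text
t: 14.28
ee_pos: [439.7, 140.6, 289.0]
eef_rot: [[-0.055, 0.998, -0.001], [0.998, 0.055, -0.0], [-0.0, -0.001, -1.0]]
contact_force: [-0.5, -0.1, 0.1]
gripper_width: 85.3
finger_force: 0.0
```

```bash
python3 - <<'E'
from h import *
b=shot('w11'); o=bot.get_obs();print(o['ee_pos'],o['eef_rot'][:2])
E
```

```text
[439.721 140.358 289.121] [[-0.054  0.999 -0.001]
 [ 0.999  0.054 -0.   ]]
```

>>> send_rows(motion=[{"linear": [-0.18, 0, 0], "spin": 0}, {"linear": [-0.18, 0, 0], "spin": 0}, {"linear": [-0.18, 0, 0], "spin": 0}, {"linear": [-0.18, 0, 0], "spin": 0}, {"linear": [-0.18, 0, 0], "spin": 0}])

```text
t: 14.95
ee_pos: [445.6, 33.3, 289.3]
eef_rot: [[-0.055, 0.998, -0.0], [0.998, 0.055, 0.0], [0.0, -0.0, -1.0]]
contact_force: [0.3, 1.1, -0.6]
gripper_width: 85.4
finger_force: 0.0
```

```bash
python3 - <<'E'
from h import *
b=shot('w12'); o=bot.get_obs();print(o['t'],o['ee_pos'],o['eef_rot'][:2])
a=load('w11')[0]; f=lambda i:cv2.resize(i[60:360,220:420],None,fx=2,fy=2,interpolation=cv2.INTER_CUBIC)
cv2.imwrite('pics/z5.png',np.hstack([f(a),f(b)]))
E
```

```text
15.0 [445.555  33.132 289.348] [[-0.055  0.998 -0.   ]
 [ 0.998  0.055  0.   ]]
```

View pics/z5.png

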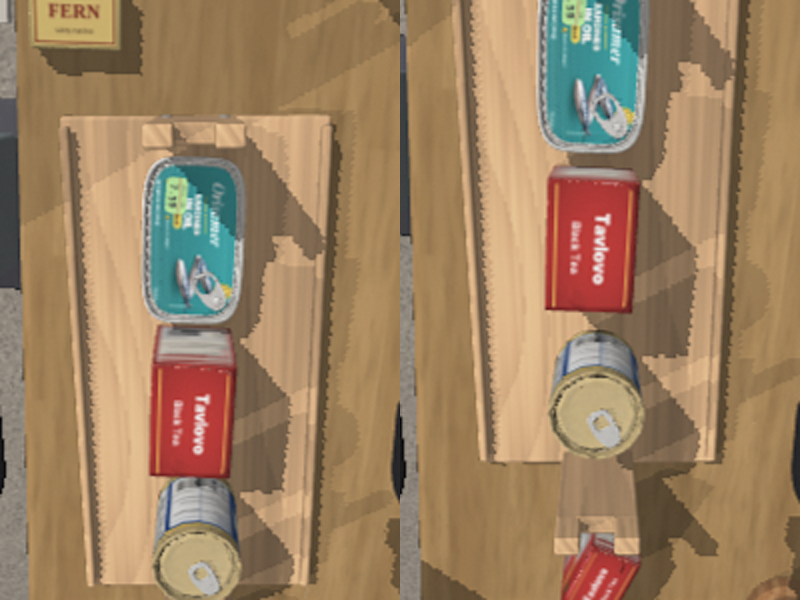

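In z5 (px = 220+u/2, 60+v/2), the left half shows the flat tin (193,240), carton top (192,420) and round tin lid (197,565). The right half shows the tin's bottom edge (592,152), carton top (592,245) and round lid (597,413). The red carton in the rack is the large one; the small look-alike stays on the worktop at right (600,575).

```bash
python3 - <<'E'
from h import *
def rect(k,lo,hi,box,z,lo2=None,hi2=None,cl=5):
    im,C=load(k);h=cv2.cvtColor(im,cv2.COLOR_BGR2HSV);m=cv2.inRange(h,lo,hi)
    if lo2: m|=cv2.inRange(h,lo2,hi2)
    w=np.zeros_like(m);x0,y0,x1,y1=box;w[y0:y1,x0:x1]=255;m&=w
    m=cv2.morphologyEx(m,cv2.MORPH_CLOSE,np.ones((cl,cl)));n,l,s,ct=cv2.connectedComponentsWithStats(m);i=1+s[1:,4].argmax()
    ys,xs=np.where(l==i);P=np.array([plane(C,(x,y),z)[:2] for x,y in zip(xs,ys)],np.float32)
    (c,sz,a)=cv2.minAreaRect(P);print(k,z,'px',s[i],'centre',c,'size',sz,'ang',a);return C,(xs,ys)
rect('w11',(80,50,40),(105,255,255),(280,130,350,230),34)
# tin outer rim: hand pixels
for k,ps in(('w11',[(143.5,238),(245,238),(194,157),(192,323)]),):
    C=load(k)[1];print([plane(C,(220+u/2,60+v/2),34)[:2] for u,v in ps])
for k in('w11','w12'):
  rect(k,(0,120,60),(6,255,255),(280,100,350,300) if k=='w11' else (280,140,350,220),75,(172,120,60),(180,255,255))
A,B=load('w11')[1],load('w12')[1]; P=lambda u,v:(220+u/2,60+v/2)
print('carton corners',tri([(A,P(154,475)),(B,P(545-400,311))]),tri([(A,P(231,476)),(B,P(632-400,311))]),tri([(A,P(238,367)),(B,P(637-400,184))]))
# carton top by hand in w12
for u,v in[(149,180),(237,183),(232,311),(145,311)]: print(plane(B,P(u,v),75)[:2])
for n,u,v in(('lid L',150,413),('lid R',242,413),('lid top',197,371),('lid bot',197,458)): print(n,plane(B,P(u,v),80)[:2])
print('lid c',tri([(A,P(197,563)),(B,P(197,414))]))
print('tin bottom edge',tri([(A,P(192,322)),(B,P(192,152))]))
E
```

```text
w11 34 px [ 295  143   44   75 2529] centre (436.365478515625, 123.3753890991211) size (51.93080139160156, 93.33588409423828) ang 1.3682024478912354
[array([406.416, 124.196]), array([468.702, 127.619]), array([434.811, 174.898]), array([439.068,  70.489])]
w11 75 px [ 295  234   43   65 2367] centre (441.2514343261719, 27.168638229370117) size (49.74820327758789, 83.55721282958984) ang 0.7672371864318848
w12 75 px [ 293  149   47   68 2919] centre (441.42791748046875, 22.751192092895508) size (49.61946105957031, 75.12570190429688) ang 0.7904229760169983
carton corners (array([418.93 , -16.807,  72.938]), np.float64(1.4918862100087569)) (array([467.546, -13.678,  74.499]), np.float64(0.4004543432128479)) (array([466.033,  58.442,  72.851]), np.float64(1.1296651126692747))
[417.329  58.182]
[464.724  59.186]
[467.109 -13.529]
[417.576 -16.271]
lid L [422.897 -77.823]
lid R [477.06  -74.816]
lid top [449.101 -49.472]
lid bot [ 452.209 -106.238]
lid c (array([450.733, -81.638,  70.946]), np.float64(0.11104834113356964))
tin bottom edge (array([439.256,  70.42 ,  31.881]), np.float64(0.20422288518706544))
```

```bash
python3 - <<'E'
from h import *
print(mv([438,123,120],1.5),mv([438,123,6],1.5))
E
```

```text
(array([ 0.15 , -0.004,  0.282]), np.float64(0.0092)) (array([ 0.15 , -0.004,  0.472]), np.float64(0.0092))
```

>>> send_rows(motion=[{"linear": [0.1, -0.004, 0.05], "spin": 0.0092}, {"linear": [0.15, -0.004, 0.12], "spin": 0.0092}, {"linear": [0.15, -0.004, 0.22], "spin": 0.0092}, {"linear": [0.15, -0.004, 0.3], "spin": 0.0092}, {"linear": [0.15, -0.004, 0.36], "spin": 0.0092}, {"linear": [0.15, -0.004, 0.4], "spin": 0.0092}, {"linear": [0.15, -0.004, 0.4], "spin": 0.0092}])

```text
t: 15.88
ee_pos: [437.2, 121.9, 48.1]
eef_rot: [[-0.025, 1.0, -0.004], [1.0, 0.025, -0.0], [-0.0, -0.004, -1.0]]
contact_force: [-0.3, -0.9, -0.7]
gripper_width: 85.3
finger_force: 0.0
```

```bash
python3 - <<'E'
from h import *
o=bot.get_obs();print(o['contact_force'],o['ee_pos']);print(mv([438,123,6],1.5))
E
```

```text
[-0.322 -0.922 -0.731] [437.202 121.946  48.072]
(array([0.002, 0.002, 0.07 ]), np.float64(-0.0005))
```

>>> send_rows(motion=[{"linear": [0, 0, 0.03], "spin": 0}, {"linear": [0, 0, 0.05], "spin": 0}, {"linear": [0, 0, 0.065], "spin": 0}, {"linear": [0, 0, 0.068], "spin": 0}, {"linear": [0, 0, 0.068], "spin": 0}])

```text
t: 16.5
ee_pos: [438.9, 122.1, 9.4]
eef_rot: [[-0.024, 1.0, 0.001], [1.0, 0.024, 0.001], [0.001, 0.001, -1.0]]
contact_force: [0.3, -0.0, 0.4]
gripper_width: 85.3
finger_force: 0.0
```

>>> send_rows(motion=[{"linear": [0, 0, 0], "spin": 0}, {"linear": [0, 0, 0], "spin": 0}, {"linear": [0, 0, 0], "spin": 0}, {"linear": [0, 0, 0], "spin": 0}, {"linear": [0, 0, 0], "spin": 0}], hand=0, grip_force=40)

```text
t: 17.12
ee_pos: [438.6, 121.7, 9.6]
eef_rot: [[-0.023, 1.0, 0.001], [1.0, 0.023, 0.001], [0.001, 0.001, -1.0]]
contact_force: [-1.0, 0.9, 7.9]
gripper_width: 59.2
finger_force: 41.2
```

>>> send_rows(motion=[{"linear": [0, 0, -0.03], "spin": 0}, {"linear": [0, 0, -0.08], "spin": 0}, {"linear": [0, 0, -0.16], "spin": 0}, {"linear": [0, 0, -0.25], "spin": 0}, {"linear": [0, 0, -0.32], "spin": 0}, {"linear": [0, 0, -0.32], "spin": 0}])

```text
t: 17.88
ee_pos: [440.1, 121.8, 203.2]
eef_rot: [[-0.024, 1.0, 0.005], [1.0, 0.024, 0.002], [0.002, 0.005, -1.0]]
contact_force: [-0.5, -0.0, -2.1]
gripper_width: 58.9
finger_force: 43.7
```

```bash
python3 - <<'E'
from h import *
b=shot('w13'); o=bot.get_obs();print(o['contact_force'],o['ee_pos'],o['gripper_width']);print(mv([437,-366,205],0))
cv2.imwrite('pics/z6.png',b[150:400,150:490])
E
```

```text
[-0.185  1.33  -1.577] [438.707 121.853 201.528] 59.01728164491699
(array([-0.813, -0.022, -0.007]), np.float64(0.0076))
```

View pics/z6.png

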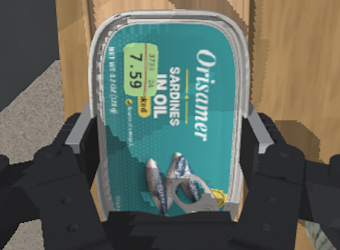

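The tin is held firmly and level; its far edge is at w13 row 161.

```bash
python3 - <<'E'
from h import *
im,C=load('w13')
for p in((320,161),(241,260),(390,260)): print(plane(C,p,226))
E
```

```text
[438.74  174.862 226.   ]
[408.096 134.336 226.   ]
[467.806 135.601 226.   ]
```

>>> send_rows(motion=[{"linear": [-0.08, -0.002, 0], "spin": 0}, {"linear": [-0.17, -0.005, 0], "spin": 0}, {"linear": [-0.26, -0.007, 0], "spin": 0.0076}, {"linear": [-0.35, -0.01, 0], "spin": 0.0076}, {"linear": [-0.44, -0.012, 0], "spin": 0.0076}, {"linear": [-0.53, -0.014, 0], "spin": 0.0076}, {"linear": [-0.62, -0.017, 0], "spin": 0.0076}, {"linear": [-0.71, -0.02, 0], "spin": 0.0076}, {"linear": [-0.78, -0.022, 0], "spin": 0.0076}, {"linear": [-0.813, -0.022, 0], "spin": 0.0076}, {"linear": [-0.813, -0.022, 0], "spin": 0.0076}, {"linear": [-0.813, -0.022, 0], "spin": 0.0076}])

```text
t: 19.42
ee_pos: [436.8, -364.1, 199.7]
eef_rot: [[-0.001, 1.0, -0.001], [1.0, 0.001, 0.003], [0.003, -0.001, -1.0]]
contact_force: [1.0, -0.0, -1.5]
gripper_width: 59.0
finger_force: 43.7
```

```bash
python3 - <<'E'
from h import *
b=shot('w14');o=bot.get_obs();print(o['contact_force'],o['ee_pos'],o['gripper_width'],o['joint_positions'])
E
```

```text
[-0.097  0.219 -2.158] [ 437.089 -364.09   200.046] 59.05771151924286 [ 0.239  0.633  0.653  1.793 -0.485  0.884  1.117]
```

```bash
python3 - <<'E'
from h import *
for k in('w3','w5'):
    im,C=load(k);u,v=proj(C,[436,-367,8]).astype(int)
    m=np.full(im.shape[:2],cv2.GC_BGD,np.uint8);cv2.circle(m,(u,v),62,cv2.GC_PR_BGD,-1);cv2.circle(m,(u,v),50,cv2.GC_PR_FGD,-1);cv2.circle(m,(u,v),38,cv2.GC_FGD,-1)
    cv2.grabCut(im,m,None,np.zeros((1,65)),np.zeros((1,65)),5,cv2.GC_INIT_WITH_MASK)
    f=((m&1)*255).astype(np.uint8);f=cv2.morphologyEx(f,cv2.MORPH_OPEN,np.ones((9,9)));c=max(cv2.findContours(f,0,1)[0],key=cv2.contourArea)
    P=np.array([plane(C,p,8)[:2] for p in c[:,0]],np.float32);print(k,cv2.fitEllipse(P),cv2.minEnclosingCircle(P))
    print('px',cv2.fitEllipse(c))
C3,C5=load('w3')[1],load('w5')[1]
print(mv([436,-366.5,10],0))
E
```

```text
w3 ((427.5759582519531, -383.0024719238281), (157.58143615722656, 181.1033477783203), 33.098201751708984) ((427.72491455078125, -378.5447998046875), 95.01872253417969)
px ((306.4634094238281, 287.8540954589844), (101.3319320678711, 118.21361541748047), 121.33195495605469)
w5 ((433.5947265625, -367.9687194824219), (135.18263244628906, 137.2122802734375), 65.74530792236328) ((432.9988708496094, -368.5070495605469), 69.99029541015625)
px ((310.51885986328125, 207.6494903564453), (95.88719940185547, 101.75395202636719), 99.16531372070312)
(array([-0.005, -0.002,  0.317]), np.float64(0.0006))
```

>>> send_rows(motion=[{"linear": [-0.003, -0.003, 0.08], "spin": 0}, {"linear": [-0.003, -0.003, 0.16], "spin": 0}, {"linear": [-0.003, -0.003, 0.24], "spin": 0}, {"linear": [-0.003, -0.003, 0.29], "spin": 0}, {"linear": [-0.003, -0.003, 0.29], "spin": 0}, {"linear": [-0.003, -0.003, 0.29], "spin": 0}])

```text
t: 20.23
ee_pos: [435.8, -368.3, 27.9]
eef_rot: [[-0.001, 1.0, 0.001], [1.0, 0.001, -0.001], [-0.001, 0.001, -1.0]]
contact_force: [0.2, -0.0, -0.5]
gripper_width: 59.3
finger_force: 43.9
```

```bash
python3 - <<'E'
from h import *
o=bot.get_obs();print(o['contact_force'],o['ee_pos']);print(mv([434.5,-367.5,10.5],0))
E
```

```text
[ 0.179 -0.049 -0.514] [ 435.769 -368.281   27.898]
(array([ 0.001, -0.002,  0.029]), np.float64(0.0002))
```

>>> send_rows(motion=[{"linear": [0.001, -0.002, 0.015], "spin": 0}, {"linear": [0.001, -0.002, 0.025], "spin": 0}, {"linear": [0.001, -0.002, 0.03], "spin": 0}, {"linear": [0.001, -0.002, 0.03], "spin": 0}, {"linear": [0.001, -0.002, 0.03], "spin": 0}])

```text
t: 20.85
ee_pos: [433.7, -367.5, 9.6]
eef_rot: [[0.0, 1.0, 0.001], [1.0, -0.0, 0.001], [0.001, 0.001, -1.0]]
contact_force: [-1.2, 2.6, 8.3]
gripper_width: 58.7
finger_force: 44.6
```

Seated (force 8 N, z the same as at the pick). I release and lift.

>>> send_rows(motion=[{"linear": [0, 0, 0], "spin": 0}, {"linear": [0, 0, 0], "spin": 0}, {"linear": [0, 0, 0], "spin": 0}, {"linear": [0, 0, -0.04], "spin": 0}, {"linear": [0, 0, -0.12], "spin": 0}, {"linear": [0, 0, -0.2], "spin": 0}, {"linear": [0, 0, -0.28], "spin": 0}, {"linear": [0.09, 0, -0.36], "spin": 0}, {"linear": [0.09, 0, -0.45], "spin": 0}, {"linear": [0.09, 0, -0.45], "spin": 0}, {"linear": [0.09, 0, -0.45], "spin": 0}], hand=1)

```text
t: 22.22
ee_pos: [433.6, -313.3, 278.4]
eef_rot: [[0.0, 1.0, -0.0], [1.0, -0.0, 0.001], [0.001, -0.0, -1.0]]
contact_force: [0.9, -0.3, 0.8]
gripper_width: 85.3
finger_force: 0.0
```

```bash
python3 - <<'E'
from h import *
b=shot('w15'); o=bot.get_obs();print(o['contact_force'],o['ee_pos']);print(mv([442.5,22,290],1))
u,v=proj(load('w15')[1],[434,-367,20]).astype(int);print(u-100,v-75)
cv2.imwrite('pics/z7.png',cv2.resize(b[v-75:v+75,u-100:u+100],None,fx=3,fy=3,interpolation=cv2.INTER_CUBIC))
E
```

```text
[-0.318  0.606  0.423] [ 433.195 -313.174  277.694]
(array([ 0.559,  0.015, -0.02 ]), np.float64(-0.0057))
219 133
```

View pics/z7.png

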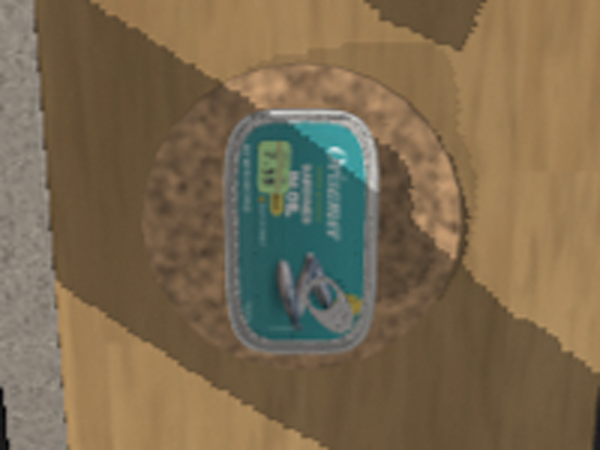

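The tin lies flat on the mat. In z7 px (origin (219,133), 3x), the mat spans 142..465 x 62..365 and the tin 227..379 x 110..354.

```bash
python3 - <<'E'
from h import *
C=load('w15')[1];P=lambda u,v,z:plane(C,(219+u/3,133+v/3),z)[:2]
print('mat',P(142,214,8),P(465,214,8),P(303,62,8),P(303,365,8))
print('tin',P(227,232,34),P(379,232,34),P(303,110,34),P(303,354,34), 'rot edges',P(227,150,34),P(227,310,34),P(379,310,34),P(379,160,34))
E
```

```text
mat [ 364.34  -364.706] [ 504.927 -364.723] [ 434.382 -298.657] [ 434.471 -436.597]
tin [ 403.186 -364.615] [ 465.526 -364.621] [ 434.325 -313.96 ] [ 434.393 -419.154] rot edges [ 403.918 -330.162] [ 402.456 -399.009] [ 466.3   -399.012] [ 464.843 -334.284]
```

Tin (434.4,-366.6) against mat (434.5,-367.6): well centred. Now the carton.

>>> send_rows(motion=[{"linear": [0.1, 0.003, -0.02], "spin": -0.005}, {"linear": [0.2, 0.006, -0.02], "spin": -0.005}, {"linear": [0.3, 0.009, -0.02], "spin": -0.005}, {"linear": [0.4, 0.012, -0.02], "spin": -0.005}, {"linear": [0.5, 0.014, 0], "spin": -0.005}, {"linear": [0.559, 0.014, 0.05], "spin": -0.005}, {"linear": [0.559, 0.014, 0.13], "spin": -0.005}, {"linear": [0.559, 0.014, 0.21], "spin": -0.005}, {"linear": [0.559, 0.014, 0.28], "spin": -0.005}, {"linear": [0.559, 0.014, 0.28], "spin": -0.005}, {"linear": [0.559, 0.014, 0.28], "spin": -0.005}])

```text
t: 23.65
ee_pos: [442.4, 21.0, 111.1]
eef_rot: [[-0.014, 1.0, -0.0], [1.0, 0.014, -0.001], [-0.001, -0.0, -1.0]]
contact_force: [0.4, -0.9, 0.2]
gripper_width: 86.0
finger_force: 0.0
```

```bash
python3 - <<'E'
from h import *
o=bot.get_obs();print(o['contact_force'],o['ee_pos']);print(mv([442,22,32],1))
E
```

```text
[ 0.356 -0.856  0.225] [442.427  20.972 111.113]
(array([ 0.002, -0.001,  0.132]), np.float64(-0.0011))
```

>>> send_rows(motion=[{"linear": [0.002, 0, 0.05], "spin": 0}, {"linear": [0.002, 0, 0.09], "spin": 0}, {"linear": [0.002, 0, 0.12], "spin": 0}, {"linear": [0.002, 0, 0.132], "spin": 0}, {"linear": [0.002, 0, 0.132], "spin": 0}])

```text
t: 24.28
ee_pos: [443.0, 22.8, 32.2]
eef_rot: [[-0.015, 1.0, 0.001], [1.0, 0.015, 0.0], [0.0, 0.001, -1.0]]
contact_force: [0.5, 0.4, 0.0]
gripper_width: 85.6
finger_force: 0.0
```

>>> send_rows(motion=[{"linear": [0, 0, 0], "spin": 0}, {"linear": [0, 0, 0], "spin": 0}, {"linear": [0, 0, 0], "spin": 0}, {"linear": [0, 0, 0], "spin": 0}, {"linear": [0, 0, 0], "spin": 0}, {"linear": [0, 0, 0], "spin": 0}], hand=0, grip_force=30)

```text
t: 25.02
ee_pos: [442.7, 23.0, 32.2]
eef_rot: [[-0.015, 1.0, 0.001], [1.0, 0.015, 0.0], [0.0, 0.001, -1.0]]
contact_force: [-0.5, 0.5, 6.8]
gripper_width: 52.6
finger_force: 31.6
```

>>> send_rows(motion=[{"linear": [0, 0, -0.03], "spin": 0}, {"linear": [0, 0, -0.08], "spin": 0}, {"linear": [0, 0, -0.16], "spin": 0}, {"linear": [0, 0, -0.25], "spin": 0}, {"linear": [0, 0, -0.32], "spin": 0}, {"linear": [0, 0, -0.32], "spin": 0}, {"linear": [0, 0, -0.32], "spin": 0}])

```text
t: 25.9
ee_pos: [441.5, 23.3, 223.0]
eef_rot: [[-0.016, 1.0, -0.001], [1.0, 0.016, 0.001], [0.001, -0.001, -1.0]]
contact_force: [0.5, 0.0, -1.6]
gripper_width: 52.9
finger_force: 32.1
```

```bash
python3 - <<'E'
from h import *
b=shot('w16'); o=bot.get_obs();print(o['contact_force'],o['ee_pos'],o['gripper_width']);print(mv([434.2,-367,225],0))
cv2.imwrite('pics/z8.png',b[150:400,150:490])
E
```

```text
[ 0.185  0.489 -1.19 ] [441.221  23.183 222.598] 52.645102082033596
(array([-0.65 , -0.022, -0.004]), np.float64(0.0049))
```

View pics/z8.png

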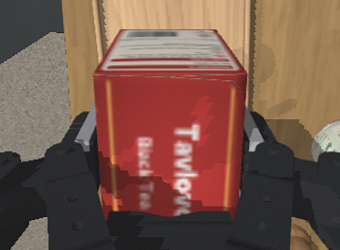

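The carton is held upright; its far top edge is at w16 row 222.

```bash
python3 - <<'E'
from h import *
C=load('w16')[1]
for p in((244,222),(396,222)):print(plane(C,p,265.4))
E
```

```text
[416.326  59.398 265.4  ]
[465.586  60.195 265.4  ]
```

>>> send_rows(motion=[{"linear": [-0.08, -0.002, 0], "spin": 0}, {"linear": [-0.17, -0.005, 0], "spin": 0}, {"linear": [-0.26, -0.007, 0], "spin": 0.005}, {"linear": [-0.35, -0.01, 0], "spin": 0.005}, {"linear": [-0.44, -0.014, 0], "spin": 0.005}, {"linear": [-0.53, -0.018, 0], "spin": 0.005}, {"linear": [-0.6, -0.022, 0], "spin": 0.005}, {"linear": [-0.65, -0.022, 0], "spin": 0.005}, {"linear": [-0.65, -0.022, 0], "spin": 0.005}, {"linear": [-0.65, -0.022, 0.08], "spin": 0.005}, {"linear": [-0.65, -0.022, 0.16], "spin": 0.005}, {"linear": [-0.65, -0.022, 0.2], "spin": 0.005}, {"linear": [-0.65, -0.022, 0.2], "spin": 0.005}, {"linear": [-0.65, -0.022, 0.2], "spin": 0.005}])

```text
t: 27.7
ee_pos: [435.2, -367.1, 103.9]
eef_rot: [[0.0, 1.0, 0.0], [1.0, -0.0, -0.0], [-0.0, 0.0, -1.0]]
contact_force: [-0.1, -0.6, -0.8]
gripper_width: 52.7
finger_force: 32.0
```

```bash
python3 - <<'E'
from h import *
o=bot.get_obs();print(o['contact_force'],o['ee_pos']);print(mv([434,-367,60],0))
E
```

```text
[-0.06  -0.645 -0.821] [ 435.208 -367.133  103.876]
(array([ 0.   , -0.002,  0.073]), np.float64(-0.0))
```

>>> send_rows(motion=[{"linear": [0.004, -0.001, 0.03], "spin": 0}, {"linear": [0.004, -0.001, 0.055], "spin": 0}, {"linear": [0.004, -0.001, 0.068], "spin": 0}, {"linear": [0.004, -0.001, 0.074], "spin": 0}, {"linear": [0.004, -0.001, 0.076], "spin": 0}, {"linear": [0.004, -0.001, 0.076], "spin": 0}])

```text
t: 28.45
ee_pos: [434.5, -365.1, 58.1]
eef_rot: [[0.001, 1.0, 0.0], [1.0, -0.001, -0.0], [-0.0, 0.0, -1.0]]
contact_force: [-0.7, 0.3, -0.7]
gripper_width: 52.8
finger_force: 32.0
```

>>> send_rows(motion=[{"linear": [0, 0, 0.002], "spin": 0}, {"linear": [0, 0, 0.004], "spin": 0}, {"linear": [0, 0, 0.004], "spin": 0}])

```text
t: 28.82
ee_pos: [434.6, -365.2, 57.8]
eef_rot: [[0.001, 1.0, 0.002], [1.0, -0.001, 0.0], [0.0, 0.002, -1.0]]
contact_force: [-2.9, 3.8, 17.1]
gripper_width: 52.5
finger_force: 33.8
```

>>> send_rows(motion=[{"linear": [0, 0, -0.002], "spin": 0}, {"linear": [0, 0, -0.002], "spin": 0}])

```text
t: 29.08
ee_pos: [434.6, -365.2, 57.8]
eef_rot: [[0.001, 1.0, 0.001], [1.0, -0.001, -0.0], [-0.0, 0.001, -1.0]]
contact_force: [-2.0, 0.9, 8.2]
gripper_width: 52.7
finger_force: 33.1
```

>>> send_rows(motion=[{"linear": [0, 0, 0], "spin": 0}, {"linear": [0, 0, 0], "spin": 0}, {"linear": [0, 0, 0], "spin": 0}, {"linear": [0, 0, 0], "spin": 0}, {"linear": [0, 0, -0.04], "spin": 0}, {"linear": [0, 0, -0.12], "spin": 0}, {"linear": [0, 0, -0.2], "spin": 0}, {"linear": [0, 0, -0.28], "spin": 0}, {"linear": [0.09, 0, -0.36], "spin": 0}, {"linear": [0.09, 0, -0.38], "spin": 0}, {"linear": [0.09, 0, -0.38], "spin": 0}, {"linear": [0.09, 0, -0.38], "spin": 0}], hand=1)

```text
t: 30.58
ee_pos: [433.8, -311.4, 283.7]
eef_rot: [[0.001, 1.0, -0.002], [1.0, -0.001, 0.0], [0.0, -0.002, -1.0]]
contact_force: [-0.6, 0.7, -0.3]
gripper_width: 85.1
finger_force: 0.0
```

```bash
python3 - <<'E'
from h import *
b=shot('w17'); o=bot.get_obs();print(o['contact_force'],o['ee_pos'])
u,v=proj(load('w17')[1],[434,-367,60]).astype(int);print(u-100,v-75)
cv2.imwrite('pics/z9.png',cv2.resize(b[v-75:v+75,u-100:u+100],None,fx=3,fy=3,interpolation=cv2.INTER_CUBIC))
print(mv([450.5,-77.8,285],0))
E
```

```text
[ 0.223 -0.115  0.018] [ 433.632 -311.466  283.419]
219 144
(array([ 0.39 ,  0.027, -0.003]), np.float64(-0.0006))
```

View pics/z9.png

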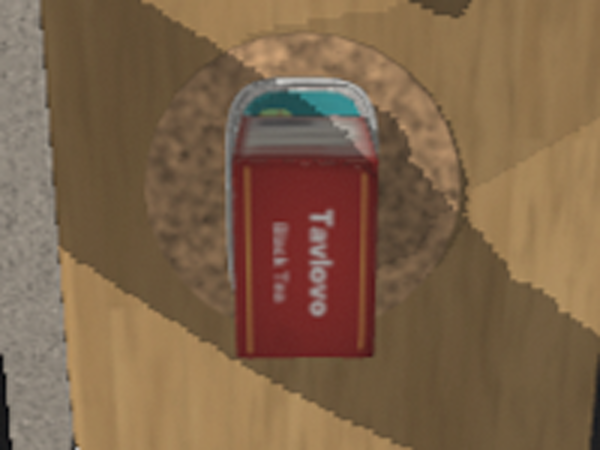

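The carton stands square on the tin. In z9 (origin (219,144), 3x) its top face spans 235..377 x 160..356, and the tin's edges are at 228, 378 and top 79.

```bash
python3 - <<'E'
from h import *
C=load('w17')[1];P=lambda u,v,z:plane(C,(219+u/3,144+v/3),z)[:2]
print('carton',P(233,160,101),P(379,160,101),P(374,356,101),P(237,356,101))
print('tin',P(228,150,34),P(378,130,34),P(303,79,34))
E
```

```text
carton [ 410.249 -329.123] [ 460.009 -329.172] [ 459.769 -402.799] [ 410.166 -402.775]
tin [ 403.446 -343.482] [ 464.714 -335.118] [ 434.192 -314.046]
```

>>> send_rows(motion=[{"linear": [0.1, 0.007, 0], "spin": 0}, {"linear": [0.2, 0.014, 0], "spin": 0}, {"linear": [0.3, 0.021, 0], "spin": 0}, {"linear": [0.39, 0.027, 0], "spin": 0}, {"linear": [0.39, 0.027, 0.08], "spin": 0}, {"linear": [0.39, 0.027, 0.16], "spin": 0}, {"linear": [0.39, 0.027, 0.24], "spin": 0}, {"linear": [0.39, 0.027, 0.27], "spin": 0}, {"linear": [0.39, 0.027, 0.27], "spin": 0}, {"linear": [0.39, 0.027, 0.27], "spin": 0}])

```text
t: 31.88
ee_pos: [450.9, -77.7, 122.9]
eef_rot: [[0.002, 1.0, 0.0], [1.0, -0.002, -0.001], [-0.001, 0.0, -1.0]]
contact_force: [-0.1, 0.0, 0.4]
gripper_width: 85.4
finger_force: 0.0
```

```bash
python3 - <<'E'
from h import *
o=bot.get_obs();print(o['contact_force'],o['ee_pos']);print(mv([450.8,-77.8,36],0))
E
```

```text
[-0.083  0.036  0.413] [450.929 -77.743 122.877]
(array([-0.   , -0.   ,  0.145]), np.float64(-0.0005))
```

Carton (435.1,-366.0) is centred on the tin (434.2,-366.5). Now the round tin.

>>> send_rows(motion=[{"linear": [0, 0, 0.05], "spin": 0}, {"linear": [0, 0, 0.1], "spin": 0}, {"linear": [0, 0, 0.13], "spin": 0}, {"linear": [0, 0, 0.145], "spin": 0}, {"linear": [0, 0, 0.145], "spin": 0}])

```text
t: 32.5
ee_pos: [451.1, -77.1, 36.0]
eef_rot: [[0.001, 1.0, 0.001], [1.0, -0.001, -0.0], [-0.0, 0.001, -1.0]]
contact_force: [-0.4, 0.6, 0.8]
gripper_width: 85.3
finger_force: 0.0
```

>>> send_rows(motion=[{"linear": [0, 0, 0], "spin": 0}, {"linear": [0, 0, 0], "spin": 0}, {"linear": [0, 0, 0], "spin": 0}, {"linear": [0, 0, 0], "spin": 0}, {"linear": [0, 0, 0], "spin": 0}, {"linear": [0, 0, 0], "spin": 0}], hand=0, grip_force=40)

```text
t: 33.25
ee_pos: [451.2, -76.9, 36.6]
eef_rot: [[0.0, 1.0, 0.001], [1.0, -0.0, -0.0], [-0.0, 0.001, -1.0]]
contact_force: [-0.9, -0.1, 4.7]
gripper_width: 56.6
finger_force: 41.6
```

>>> send_rows(motion=[{"linear": [0, 0, -0.03], "spin": 0}, {"linear": [0, 0, -0.08], "spin": 0}, {"linear": [0, 0, -0.16], "spin": 0}, {"linear": [0, 0, -0.25], "spin": 0}, {"linear": [0, 0, -0.34], "spin": 0}, {"linear": [0, 0, -0.34], "spin": 0}, {"linear": [0, 0, -0.34], "spin": 0}])

```text
t: 34.12
ee_pos: [450.0, -76.1, 239.3]
eef_rot: [[-0.0, 1.0, -0.001], [1.0, 0.0, 0.001], [0.001, -0.001, -1.0]]
contact_force: [-0.5, 0.1, -1.6]
gripper_width: 56.3
finger_force: 43.3
```

```bash
python3 - <<'E'
from h import *
b=shot('w18'); o=bot.get_obs();print(o['contact_force'],o['ee_pos'],o['gripper_width']);print(mv([435,-366,240],0))
cv2.imwrite('pics/z10.png',b[150:400,150:490])
E
```

```text
[-0.36   0.513 -1.741] [449.607 -76.134 238.728] 56.44902895242374
(array([-0.483, -0.024, -0.003]), np.float64(0.0))
```

View pics/z10.png

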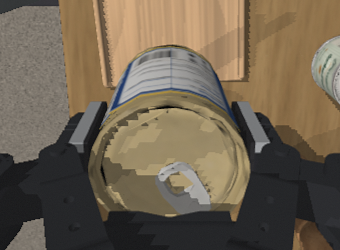

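The round tin is held; its far lid rim is at w18 row about 243.

```bash
python3 - <<'E'
from h import *
C=load('w18')[1]
for p in((320,243),(320,248),(239,320),(400,320)):print(plane(C,p,282))
E
```

```text
[450.013 -46.887 282.   ]
[450.015 -48.678 282.   ]
[421.272 -76.491 282.   ]
[478.44  -76.426 282.   ]
```

>>> send_rows(motion=[{"linear": [-0.07, -0.004, 0], "spin": 0}, {"linear": [-0.15, -0.008, 0], "spin": 0}, {"linear": [-0.23, -0.012, 0], "spin": 0}, {"linear": [-0.31, -0.016, 0], "spin": 0}, {"linear": [-0.39, -0.02, 0], "spin": 0}, {"linear": [-0.45, -0.024, 0], "spin": 0}, {"linear": [-0.483, -0.024, 0], "spin": 0}, {"linear": [-0.483, -0.024, 0], "spin": 0}, {"linear": [-0.483, -0.024, 0.06], "spin": 0}, {"linear": [-0.483, -0.024, 0.11], "spin": 0}, {"linear": [-0.483, -0.024, 0.14], "spin": 0}, {"linear": [-0.483, -0.024, 0.14], "spin": 0}, {"linear": [-0.483, -0.024, 0.14], "spin": 0}])

```text
t: 35.8
ee_pos: [436.6, -367.1, 156.5]
eef_rot: [[0.0, 1.0, 0.001], [1.0, -0.0, -0.001], [-0.001, 0.001, -1.0]]
contact_force: [-0.3, -1.0, -2.2]
gripper_width: 56.3
finger_force: 43.2
```

```bash
python3 - <<'E'
from h import *
o=bot.get_obs();print(o['contact_force'],o['ee_pos']);print(mv([435,-366,130.5],0))
E
```

```text
[-0.26  -1.003 -2.219] [ 436.609 -367.053  156.463]
(array([ 0.002, -0.003,  0.043]), np.float64(-0.0001))
```

>>> send_rows(motion=[{"linear": [0.001, -0.002, 0.02], "spin": 0}, {"linear": [0.001, -0.002, 0.033], "spin": 0}, {"linear": [0.001, -0.002, 0.04], "spin": 0}, {"linear": [0.001, -0.002, 0.042], "spin": 0}, {"linear": [0.001, -0.002, 0.043], "spin": 0}, {"linear": [0.001, -0.002, 0.043], "spin": 0}])

```text
t: 36.55
ee_pos: [435.1, -366.2, 130.0]
eef_rot: [[0.0, 1.0, 0.0], [1.0, -0.0, -0.0], [-0.0, 0.0, -1.0]]
contact_force: [-0.6, -0.2, -1.2]
gripper_width: 56.6
finger_force: 43.2
```

>>> send_rows(motion=[{"linear": [0, 0, 0.001], "spin": 0}, {"linear": [0, 0, 0.002], "spin": 0}, {"linear": [0, 0, 0.002], "spin": 0}])

```text
t: 36.92
ee_pos: [435.1, -366.1, 129.0]
eef_rot: [[0.0, 1.0, 0.0], [1.0, -0.0, 0.0], [0.0, 0.0, -1.0]]
contact_force: [-0.4, 0.6, 1.5]
gripper_width: 56.9
finger_force: 43.5
```

Contact (force from -1.2 to +1.5 N). I release gently and lift.

>>> send_rows(motion=[{"linear": [0, 0, 0], "spin": 0}, {"linear": [0, 0, 0], "spin": 0}, {"linear": [0, 0, 0], "spin": 0}, {"linear": [0, 0, 0], "spin": 0}, {"linear": [0, 0, -0.03], "spin": 0}, {"linear": [0, 0, -0.1], "spin": 0}, {"linear": [0, 0, -0.17], "spin": 0}, {"linear": [0, 0, -0.25], "spin": 0}, {"linear": [0.09, 0, -0.3], "spin": 0}, {"linear": [0.12, 0, -0.3], "spin": 0}, {"linear": [0.12, 0, -0.3], "spin": 0}, {"linear": [0.12, 0, -0.3], "spin": 0}], hand=1)

```text
t: 38.42
ee_pos: [434.7, -295.2, 309.1]
eef_rot: [[0.001, 1.0, 0.0], [1.0, -0.001, -0.001], [-0.001, 0.0, -1.0]]
contact_force: [-0.4, -0.1, -0.9]
gripper_width: 85.7
finger_force: 0.0
```

```bash
python3 - <<'E'
from h import *
b=shot('w19'); o=bot.get_obs();print(o['contact_force'],o['ee_pos'])
s=bot.get_image('scene')[:,:,::-1];t=bot.get_image('top')[:,:,::-1]
cv2.imwrite('pics/z11.png',np.hstack([cv2.resize(s[120:350,200:460],(390,345)),cv2.resize(b[60:340,180:460],(345,345))]))
E
```

```text
[ 0.008  0.433 -0.41 ] [ 434.601 -295.346  308.871]
```

View pics/z11.png

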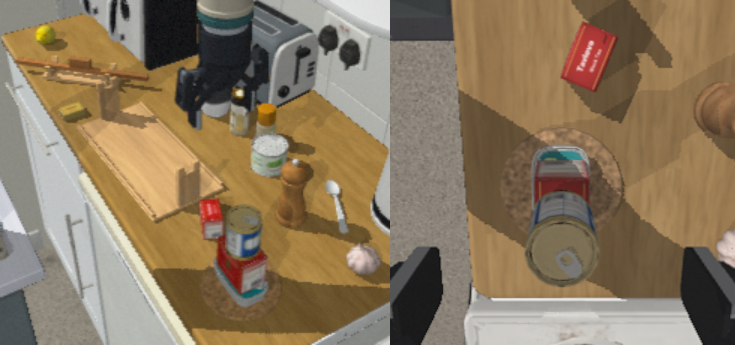

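The scene crop shows the stack upright at (243,255) and the bar in its rest at (80,70). In the wrist crop the lid at (562,247) sits centred over the carton. Bystanders are untouched, so I hand in.

```bash
python3 - <<'E'
from plant import bot
print(bot.hand_in())
E
```

```text
the job is handed in; nothing more can be done
None
```

The job is handed in at about 38 s: the bar lies grip-up in both rest notches, and the flat tin, carton and round tin stand stacked on the mat (tin and carton measured within about 1 mm of centre, round tin checked by eye), with everything let go.

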